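# Isolate the slide warmer and hold its sprung lid at the vent mark

### The job

The slide warmer has to be vented: first switch its bench isolator off by throwing the yellow-balled lever fully over from the green side to the red side, and only then lift the warmer's sprung lid, which has a bar handle, until the red pointer lies inside the green band on the white gauge. The lid springs shut if let go, so finish while the gripper is still holding it steady in the green band. Leave the two glass jars and the blue slide box where they stand.

Things in the scene. Friction and masses are not known exactly. Their poses are not given: they have to be found in the camera images.
- warmer: slide warmer, a fixed mauve-grey box 220 (x) x 230 (y) x 88 mm high; origin at the centre of its underside. Its lid is hinged along the box's own x near the top of its +y side; a white gauge sector (radius 125 mm about the hinge line, rising to about 215 mm above the bench) stands on its +x end, away from the robot.
- lid (a joint): angle of the warmer's lid, rad: 0 shut, grows as the handle side (-y side of the box) rises, about an axis along the box's -x direction; stop at 1.4. A spring and the lid's weight push it shut: about 4 N at the handle when shut, rising to about 6 N at 0.8 rad; let go, it closes.
- lid_hinge (a point): point on the lid's hinge line, mid-length, 95 mm above the bench, 95 mm to +y of the box's centre; axes turn with the lid, parallel to the box's when shut; -y points from hinge to handle edge. The lid is a grey plate 215 (x) x 205 (y) x 10 mm with a dark window; a red pointer 126 mm long runs along its -y from the hinge, at its +x end.
- lid_handle (a point): middle of the lid's steel bar handle: round bar 12 mm in diameter, 110 mm between two 12 mm posts, running along the lid's own x; bar axis 43 mm above the middle of the plate (38 mm above its top face), 185 mm from the hinge line along the lid's -y. Axes as lid_hinge. When shut it is 138 mm above the bench.
- vent_mark (a joint): angle at which the middle of the green band stands on the gauge, rad, measured just as joint lid: the pointer is in the middle of the band when joint lid equals this. Between 0.38 and 0.78, fixed during a run; the band reaches 0.1 rad either side. Not to be moved.
- vent_band (a point): middle of the outer part of the green band on the gauge's +x face, 120 mm from the hinge line; own -y points from the hinge line through the middle of the band, own x along the hinge.
- isolator: bench isolator, a fixed grey box 100 (x) x 70 (y) x 45 mm high, left or right of the warmer; origin at the centre of its underside. Green plate on top at its -x half (on), red plate at its +x half (off). The lever pivots on top at its centre, 55 mm above the bench, and swings in the box's own x-z plane.
- lever (a joint): isolator lever angle, rad: 0 on (leans 0.55 rad from upright to the box's -x, the green side), 1.1 off (leans 0.55 rad to +x, the red side). Top-heavy and over-centre: it drops to whichever end it is nearer (middle at 0.55) and stays; about 1 N at the ball moves it off its stop.
- lever_tip (a point): centre of the yellow ball, 28 mm in diameter, at the end of the lever's 12 mm thick steel rod, 78 mm from the pivot; about 121 mm above the bench at both ends of its swing.
- jar_left: loose clear glass jar, open, 70 mm wide, 75 mm high, on the left (+y); origin at the centre of its underside. Leave alone.
- jar_right: loose green glass jar, open, 70 mm wide, 75 mm high, on the right (-y); origin at the centre of its underside. Leave alone.
- slide_box: loose blue slide box 100 x 85 x 34 mm high, on the other side of the warmer from the isolator; origin at the centre of its underside. Leave alone.
Things that resemble listed ones, but are neither listed nor needed, are in the scene too. There is more than one size of the isolator; the one meant has the size given above.

How it is judged:
By the outcome, as a careful person would: the job done as asked, in the order asked, and still so for the second after the job is handed in, while the arm keeps its last pose, push and grip.
It also fails if it takes over 50 s, if anything falls off the work surface, if the arm or the gripper's body presses on something with over 40 N, if the wrist force passes 120 N, or if a joint passes its speed limit or range.

### The arm

A 7-joint arm with a two-finger parallel gripper is mounted at the origin on the work surface. World frame = base frame: x ahead of the robot, y to its left, z up, the work surface at z = 0. Lengths are in m, angles in rad, forces in N, time in s.
With the tool pointing down it reaches from about 0.4 to 0.85 m from the base axis. Payload 10.4 kg.
Tool frame: the origin (TCP) lies midway between the tips of the shut fingers; the grasp point (between the pads) lies r.grasp_offset behind it (r.grasp_offset is the distance from the TCP to the grasp point, in m); z points along the fingers, y is the line along which they close (so a half turn about z gives the same grasp; the last joint's range is limited). The gripper opens to 87 mm and grips with 3 to 60 N. Pads are 19 mm wide; open, the fingers measure 117 mm over their backs; the gripper's body (75 mm by 190 mm) begins 51 mm behind the grasp point.
Start: joints at [1.08, 0.332, -0.065, 1.46, 0.022, 1.35, -0.088], TCP at [0.282, -0.558, 0.223] pointing down, gripper open.
Joint ranges: [-2.6, 2.6], [-0.5, 2.12], [-1.47, 1.34], [0.16, 2.42], [-1.27, 4.41], [0.06, 2.06], [-2.6, 2.6]. Speed limits (rad/s): [2.22, 2.22, 2.79, 2.79, 3.14, 3.14, 3.14].

### API

Orientations are given as a rotation vector (axis times angle).
In Python, from workcell import r gives the robot as it stands.
- The arm moves only by the shell command python3 -m inch 'ROWS' [OPENING]. ROWS is JSON, a list that holds one entry, the list of rows, each a list of 6 numbers: the shift along the world's x, y, z in mm, then the turn, a rotation vector about the world's x, y, z in rad. In form: [[[tx, ty, tz, ax, ay, az], ...]]. A call has 1 to 12 rows; each row is the pose to reach, as a shift and turn from the pose commanded when the call began; what a row does not reach only later rows make up. A row lasts 1/8 s, in which the tool goes at most 62.5 mm and 10.7 degrees, less where a joint would pass 70% of its speed; a pose out of reach is approached as far as the arm can. A call with a gripper value outside its range is refused whole. OPENING is the opening, from 0 (shut) to 1 (fully open), set as the call begins (- or left out, the last holds). The fingers move at their own pace and stop on an object; the grip force is fixed at half the most. Time passes only in rows, so rows that repeat a pose let the fingers close. It gives the time, the measured TCP pose, the force, the opening and the grip force at its end, in the units of the state.
- r.sense(): the state, without advancing time (a new reading comes with each control period).
- r.capture(name): name is "scene" or "top"; returns a dict with "color" (480x640x3 uint8, blue, green, red), "fx", "fy", "cx", "cy" (pixels), "k1" (the pictures are not rectified: a ray, as slopes to the right and down, at radius r is drawn at 1 + k1 r^2 times it, then the intrinsics apply), "R" (3x3) and "t" (3): a world point X has camera coordinates R X + t. Camera axes: x right, y down, z forward; pixel columns grow to the right and rows downward; lengths in m; the calibration is good to about 2 mm. A picture is of the moment at which its call begins. There is no depth.
- r.sign_off(): hands the job in; it is judged then, once.
Trained networks look in the newest picture that a camera, given by its name, has taken for a name from the list of things; names that differ only in an ending like _2 or _b are one class to them, and where a whole thing is asked for, a point or a joint stands for the part that bears it (a point fixed in the world has none). Each returns a list of dicts, best first, with "confidence" (0 to 1); they miss things now and then, are a little off and sometimes report something else, mostly with a low value. They report only what shows in the picture. A call takes as long as a camera call. They do not tell look-alikes from the thing itself.
- r.find_in(camera, thing): "pixel" ([column, row] in pixels, amid what is visible of it).
- r.trace(camera, thing): "mask" (480x640 bool, what is visible of it) and "pixel" ([column, row] in pixels, amid what is visible of it).
- r.pinpoint(camera, thing): "pixel" ([column, row] in pixels: a listed point, or the origin of a listed thing).
The state is a dict: "time_s": time; "joints": joint angles; "joint_vel": joint speeds; "effort": joint torques, N m; "eef_pos": TCP position; "orientation": TCP orientation; "contact_force": force on the tool from outside, world axes, zero at the start; "moment": the same for the moment, N m; "finger_gap": finger opening in m; "finger_force": force on a finger pad.
Only numpy, scipy, OpenCV 4.12 (cv2) and the standard library are available. Lean on these libraries where they do the work, as an engineer would, in place of code of your own. Each camera call takes 0.05 s, during which the arm holds its last target. There are 200 camera calls.

## Working session

There is one attempt and no reset: what is moved stays moved. The work goes in short steps, Python scripts to look and compute and a shell command to move; the robot and the scene stay as the last step left them, time stands still between calls to the robot, and variables do not carry over. Pictures are saved under pics/ and viewed, at most 10 in all, crops included, and the job is handed in when it is done.

```bash
mkdir -p pics; cat > h.py <<'E'
import numpy as np, cv2
from workcell import r
def ray(c,p):
    K=np.array([[c['fx'],0,c['cx']],[0,c['fy'],c['cy']],[0,0,1.]])
    q=cv2.undistortPoints(np.array([[p]],float),K,np.array([c['k1'],0,0,0,0.]))[0,0]
    R=np.array(c['R']);t=np.array(c['t'])
    return -R.T@t, R.T@np.array([q[0],q[1],1])
def at_z(c,p,z):
    o,d=ray(c,p); return o+d*(z-o[2])/d[2]
def tri(c1,p1,c2,p2):
    o1,d1=ray(c1,p1);o2,d2=ray(c2,p2)
    A=np.stack([d1,-d2],1);s=np.linalg.lstsq(A,o2-o1,rcond=None)[0]
    a=o1+s[0]*d1;b=o2+s[1]*d2
    return (a+b)/2,np.linalg.norm(a-b)
def proj(c,X):
    R=np.array(c['R']);K=np.array([[c['fx'],0,c['cx']],[0,c['fy'],c['cy']],[0,0,1.]])
    return cv2.projectPoints(np.array(X,float).reshape(-1,1,3),cv2.Rodrigues(R)[0],np.array(c['t'],float),K,np.array([c['k1'],0,0,0,0.]))[0][:,0]
E
python3 - <<'E'
from h import *
np.set_printoptions(precision=3,suppress=True)
C={n:r.capture(n) for n in('scene','top')}
for n in C:
    cv2.imwrite(f'pics/{n}0.png',C[n]['color']); print(n,-np.array(C[n]['R']).T@C[n]['t'])
Z=dict(warmer=0,lid_hinge=.095,lid_handle=.138,isolator=0,lever_tip=.121,jar_left=0,jar_right=0,slide_box=0,vent_band=None)
for t,z in Z.items():
    for n in C:
        for d in r.pinpoint(n,t)[:4]:
            print(t,n,np.round(d['pixel']),round(d['confidence'],2), at_z(C[n],d['pixel'],z) if z is not None else '')
print(r.grasp_offset,r.sense())
E
```

```text
scene [ 1.09  -0.506  0.67 ]
top [0.369 0.028 1.225]
warmer scene [318. 279.] 0.58 [0.583 0.029 0.   ]
warmer top [322. 247.] 0.75 [0.588 0.027 0.   ]
lid_hinge scene [351. 224.] 0.57 [0.592 0.123 0.095]
lid_hinge top [276. 240.] 0.82 [0.584 0.125 0.095]
lid_hinge top [320. 250.] 0.72 [0.563 0.031 0.095]
lid_handle scene [286. 251.] 0.73 [ 0.594 -0.064  0.138]
lid_handle scene [363. 166.] 0.69 [0.504 0.272 0.138]
lid_handle top [366. 235.] 0.96 [ 0.588 -0.065  0.138]
lid_handle top [321. 247.] 0.65 [0.563 0.029 0.138]
isolator scene [375. 218.] 0.96 [0.539 0.284 0.   ]
isolator scene [384. 188.] 0.86 [0.47  0.416 0.   ]
isolator scene [312. 212.] 0.59 [0.405 0.203 0.   ]
isolator top [208. 268.] 0.98 [0.534 0.291 0.   ]
isolator top [239. 328.] 0.65 [0.399 0.213 0.   ]
isolator top [321. 248.] 0.62 [0.585 0.029 0.   ]
isolator top [159. 292.] 0.61 [0.479 0.399 0.   ]
lever_tip scene [364. 167.] 0.78 [0.491 0.294 0.121]
lever_tip scene [379. 157.] 0.55 [0.488 0.356 0.121]
lever_tip scene [302. 177.] 0.41 [0.413 0.163 0.121]
lever_tip scene [375. 218.] 0.17 [0.638 0.143 0.121]
lever_ti
[... 272 characters left out ...]
8.] 0.6 [ 0.661 -0.302  0.   ]
slide_box scene [162. 352.] 0.78 [ 0.503 -0.298  0.   ]
slide_box top [461. 285.] 0.93 [ 0.502 -0.296  0.   ]
vent_band scene [368. 255.] 0.71 
vent_band top [327. 181.] 0.35 
0.0187 {'time_s': 1.0, 'joints': array([ 1.08 ,  0.332, -0.065,  1.46 ,  0.022,  1.35 , -0.089]), 'joint_vel': array([-0.   ,  0.001, -0.001, -0.001,  0.001,  0.001, -0.001]), 'effort': array([ -0.   , -62.305,   0.024, -39.013,  -0.061,   0.032,   0.   ]), 'eef_pos': array([ 0.282, -0.558,  0.223]), 'orientation': array([3.056, 0.728, 0.   ]), 'contact_force': array([-0.123, -0.713, -0.065]), 'moment': array([-0.011,  0.025,  0.035]), 'finger_force': 0.0, 'finger_gap': 0.087036650767189}
```

View pics/scene0.png

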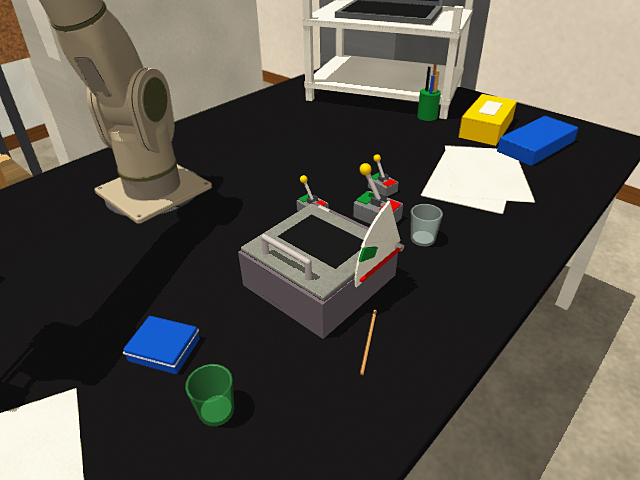

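View pics/top0.png

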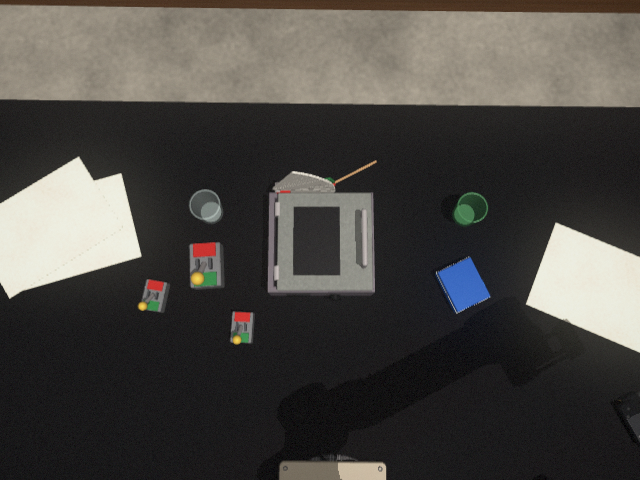

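The scene shows three isolators. In the scene image they are at (375,210), (384,185) and (312,203); in the top image at (206,265), (153,296) and (242,327). The first is clearly the largest, so it should be the 100 x 70 mm one. I'll confirm that with measurements and a crop.

```bash
python3 - <<'E'
from h import *
from scipy.optimize import least_squares
np.set_printoptions(precision=3,suppress=True)
C={n:r.capture(n) for n in('scene','top')}
T=C['top'];S=C['scene']
for nm,z in(('isolator',.045),('warmer',.09),('lid_handle',.1),('slide_box',.034)):
    for d in r.trace('top',nm)[:4]:
        cs,_=cv2.findContours(d['mask'].astype(np.uint8),0,2)
        c=max(cs,key=cv2.contourArea)[:,0]
        P=np.array([at_z(T,p,z)[:2] for p in c]).astype(np.float32)
        print(nm,np.round(d['pixel']),round(d['confidence'],2),cv2.minAreaRect(P*1000))
img=S['color']
hsv=cv2.cvtColor(img,cv2.COLOR_BGR2HSV)
g=cv2.inRange(hsv,(45,100,40),(85,255,255)); 
m=np.zeros_like(g);m[238:275,350:385]=g[238:275,350:385]
cs,_=cv2.findContours(m,0,1);c=max(cs,key=cv2.contourArea)[:,0];M=cv2.moments(m,True);cen=[M['m10']/M['m00'],M['m01']/M['m00']]
red=cv2.inRange(hsv,(0,120,60),(8,255,255))
k=np.zeros_like(red);k[240:295,350:400]=red[240:295,350:400]
ys,xs=np.nonzero(k)
hp=np.array([.586,.125,.095]) ;yaw=0.0
for px in(.105,.112,.118,.125):
  def ang(p):
    o,d=ray(S,p); s=(hp[0]+px-o[0])/d[0]; X=o+s*d; v=X-hp; return np.hypot(v[1],v[2]),np.arctan2(v[2],-v[1])
  A=np.array([ang(p) for p in c]);B=np.array([ang(p) for p in zip(xs,ys)])
  print(px,'green centre',ang(cen),'ang',A[:,1].min(),A[:,1].max(),'rad',A[:,0].min(),A[:,0].max(),'red',np.median(B[B[:,0]>.06,1]),B[:,0].max(),'band',[ang(d['pixel']) for d in r.pinpoint('scene','vent_band')[:1]])
a=cv2.resize(S['color'][140:310,230:430],None,fx=2.9,fy=2.9,interpolation=cv2.INTER_CUBIC)
b=cv2.resize(T['color'][170:350,130:290],None,fx=2.7,fy=2.7,interpolation=cv2.INTER_CUBIC)
cv2.imwrite('pics/cropA.png',a); o=np.zeros((max(a.shape[0],b.shape[0]),0,3),np.uint8)
cv2.imwrite('pics/cropB.png',b)
print(r.pinpoint('top','lever_tip')[:1],tri(S,[364,167],T,[196,281]))
E
```

```text
isolator [204. 268.] 0.79 ((535.6116943359375, 285.43963623046875), (106.78224182128906, 76.25260162353516), 2.4070701599121094)
isolator [157. 294.] 0.79 ((466.1140441894531, 395.4666442871094), (56.4873161315918, 68.1559829711914), 79.32241821289062)
isolator [238. 327.] 0.69 ((397.18426513671875, 200.68699645996094), (51.47904586791992, 69.90410614013672), 88.00121307373047)
warmer [317. 241.] 0.89 ((598.443115234375, 29.153518676757812), (231.2859344482422, 283.0495300292969), 89.7908706665039)
lid_handle [325. 242.] 0.86 ((585.6385498046875, 22.234130859375), (221.39013671875, 210.01121520996094), 0.5621336102485657)
slide_box [465. 286.] 0.67 ((497.88470458984375, -290.2318115234375), (101.16593933105469, 90.99108123779297), 25.57207489013672)
0.105 green centre (np.float64(0.07869181514472662), np.float64(0.2737689097209888)) ang 0.014716100211639868 0.44556697857185845 rad 0.048332438489957816 0.10440274073460303 red -0.4463278103755786 0.10058009262216085 band [(np.float64(0.087339811513806), np.float64(0.23932068190662678))]
0.112 green centre (np.float64(0.0909407939607251
[... 233 characters left out ...]
129))]
0.118 green centre (np.float64(0.10174574685733731), np.float64(0.39659080542766884)) ang 0.25963531685616215 0.5161949031701437 rad 0.07300299412320234 0.12639612939282044 red -0.16030742334421533 0.11272534514524801 band [(np.float64(0.10971250097875238), np.float64(0.3609708932631725))]
0.125 green centre (np.float64(0.11459624090085269), np.float64(0.4419062106275902)) ang 0.33119892222424785 0.5455024665945736 rad 0.0864024028464443 0.13901672207819993 red -0.03955813450162734 0.12155003190369743 band [(np.float64(0.12224018508557781), np.float64(0.40767467008013875))]
[{'pixel': [195.4, 281.7], 'confidence': 0.76}] (array([0.492, 0.289, 0.123]), np.float64(0.004021914318724323))
```

View pics/cropA.png

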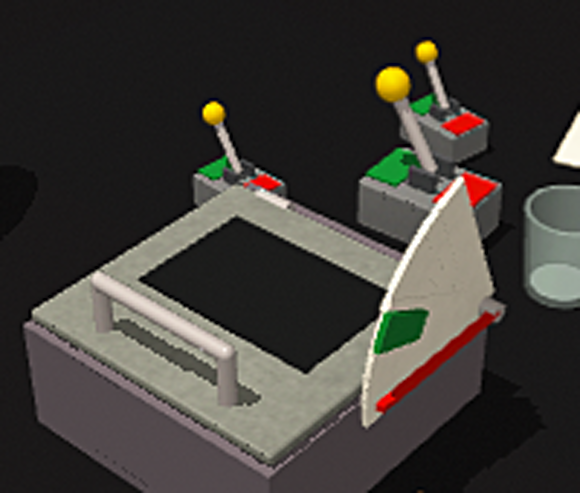

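View pics/cropB.png

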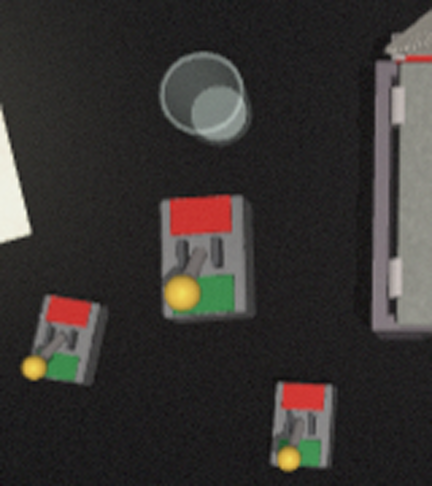

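Crop A (scene) shows all three levers leaning to the green side. The green band sits at about (400,330) in the crop, above the red pointer. Crop B (top) shows the isolators at (205,258), (70,340) and (303,425). Measured, they come out at about 107x76 mm, 68x56 mm and 70x51 mm, so the target is the big one next to the jar, with its ball at world (0.491, 0.289). First I go over to it with the fingers shut.

```bash
python3 -m inch '[[[30,90,40,0,0,-0.1],[50,150,40,0,0,-0.25],[80,210,40,0,0,-0.4],[100,270,40,0,0,-0.468],[120,330,40,0,0,-0.468],[130,390,40,0,0,-0.468],[140,450,40,0,0,-0.468],[150,510,40,0,0,-0.468],[160,560,40,0,0,-0.468],[160,620,40,0,0,-0.468],[160,680,40,0,0,-0.468],[160,740,40,0,0,-0.468]]]' 0
```

```text
time_s: 3.05
eef_pos: [0.4415, 0.1643, 0.2629]
orientation: [3.141, -0.001, 0.002]
contact_force: [1.2, 0.2, -0.4]
finger_gap: 0.0004
finger_force: 0.0
```

```bash
python3 -m inch '[[[-4,55,0,0,0,0],[-4,108,0,0,0,0],[-4,108,-50,0,0,0],[-4,108,-100,0,0,0],[-4,108,-135,0,0,0],[-4,108,-155,0,0,0],[-4,108,-155,0,0,0],[-4,108,-155,0,0,0]]]'; python3 - <<'E'
from h import *
c=r.capture('scene');t=r.capture('top')
a=cv2.resize(c['color'][90:240,270:470],None,fx=2,fy=2)
b=cv2.resize(t['color'][200:350,120:320],None,fx=2,fy=2)
cv2.imwrite('pics/l1.png',np.vstack([a,b])[:600])
E
```

```text
time_s: 4.05
eef_pos: [0.4385, 0.2709, 0.109]
orientation: [-3.141, 0.0, -0.003]
contact_force: [0.2, 0.9, 0.1]
finger_gap: 0.0005
finger_force: 0.0
```

View pics/l1.png

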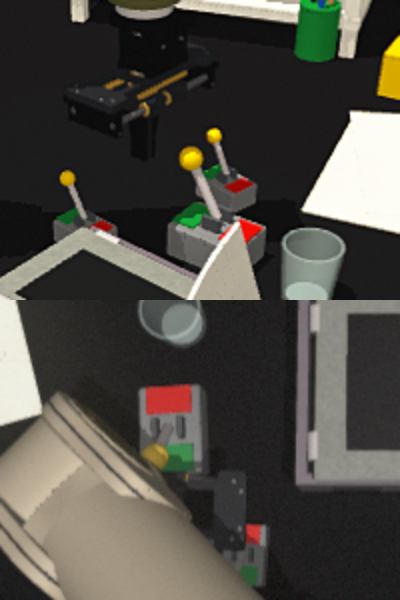

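Crop: the shut fingers (145,140) stand on the green side of the big lever's ball (190,158), a bit low in y. I add 19 mm in y and then push along +x.

```bash
python3 -m inch '[[[0,19,0,0,0,0],[10,19,0,0,0,0],[20,19,0,0,0,0],[35,19,0,0,0,0],[50,19,0,0,0,0],[65,19,0,0,0,0],[78,19,0,0,0,0],[90,20,0,0,0,0],[100,20,0,0,0,0],[106,20,0,0,0,0],[108,20,0,0,0,0],[108,20,0,0,0,0]]]'; python3 - <<'E'
from h import *
S=r.capture('scene');T=r.capture('top')
for n,c in(('scene',S),('top',T)):
    for d in r.pinpoint(n,'lever_tip')[:3]: print(n,d,at_z(c,d['pixel'],.121))
E
```

```text
time_s: 5.65
eef_pos: [0.5456, 0.2905, 0.1076]
orientation: [3.141, 0.0, -0.0]
contact_force: [-1.1, -0.5, 0.0]
finger_gap: 0.0009
finger_force: 0.0
scene {'pixel': [301.5, 178.1], 'confidence': 0.67} [0.41572461 0.16001904 0.121     ]
scene {'pixel': [392.4, 179.9], 'confidence': 0.49} [0.57632657 0.28878341 0.121     ]
top {'pixel': [142.4, 307.8], 'confidence': 0.58} [0.43474881 0.39500615 0.121     ]
```

The ball now shows at scene (392,180), which is world x 0.576, where fully off puts it at 0.573. I back away, lift, and go over to the handle.

```bash
python3 -m inch '[[[-25,0,0,0,0,0],[-25,0,60,0,0,0],[-25,0,115,0,0,0],[-25,0,155,0,0,0],[-15,-45,155,0,0,0],[0,-95,155,0,0,0],[15,-145,155,0,0,0],[25,-195,155,0,0,0],[35,-245,155,0,0,0],[42,-300,155,0,0,0],[42,-356,155,0,0,0],[42,-356,155,0,0,0]]]'; python3 - <<'E'
from h import *
S=r.capture('scene');T=r.capture('top')
for n,c in(('scene',S),('top',T)):
    for d in r.pinpoint(n,'lever_tip')[:3]: print(n,d['pixel'],d['confidence'],at_z(c,d['pixel'],.121))
    for d in r.pinpoint(n,'isolator')[:3]: print(n,'iso',d['pixel'],d['confidence'],at_z(c,d['pixel'],0))
    for d in r.pinpoint(n,'lid_handle')[:1]: print(n,'handle',d['pixel'],d['confidence'],at_z(c,d['pixel'],.138))
a=cv2.resize(S['color'][120:300,230:430],None,fx=3,fy=3)
cv2.imwrite('pics/l2.png',a)
E
```

```text
time_s: 7.35
eef_pos: [0.5874, -0.0716, 0.2621]
orientation: [3.14, -0.013, -0.001]
contact_force: [-0.4, 1.2, -0.2]
finger_gap: 0.0005
finger_force: 0.0
scene [394.3, 179.4] 0.62 [0.57826726 0.29342839 0.121     ]
scene [377.8, 159.6] 0.58 [0.49358881 0.34470407 0.121     ]
scene [299.3, 177.1] 0.51 [0.40876423 0.15998307 0.121     ]
scene iso [375.0, 219.0] 0.67 [0.54019332 0.28252336 0.        ]
scene iso [314.6, 210.5] 0.65 [0.40382126 0.21281707 0.        ]
scene iso [382.7, 188.8] 0.6 [0.47073235 0.40862106 0.        ]
scene handle [285.1, 249.2] 0.85 [ 0.58934906 -0.06060318  0.138     ]
top [139.2, 310.0] 0.69 [0.43018537 0.40124975 0.121     ]
top [196.6, 240.9] 0.65 [0.57611308 0.2908667  0.121     ]
top [237.3, 338.5] 0.53 [0.37405954 0.19765453 0.121     ]
top iso [241.2, 326.3] 0.97 [0.40211428 0.20836876 0.        ]
top iso [211.5, 268.7] 0.93 [0.53366312 0.28188588 0.        ]
top iso [156.4, 292.7] 0.9 [0.47681175 0.40554531 0.        ]
top handle [362.1, 233.2] 0.68 [ 0.59297016 -0.05695448  0.138     ]
```

View pics/l2.png

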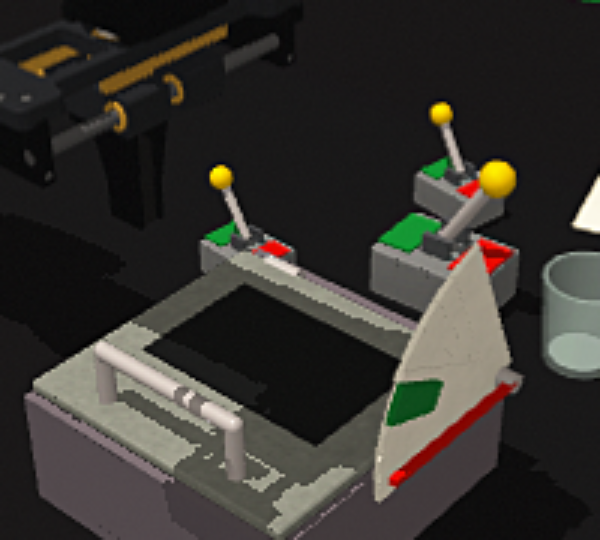

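The big lever (ball at 497,180 in the crop) now leans to red, and the small ones haven't moved. Next I open the gripper and lower it over the bar.

```bash
python3 -m inch '[[[2,2,0,0,0,0],[2,2,0,0,0,0],[2,2,-30,0,0,0],[2,2,-60,0,0,0],[2,2,-90,0,0,0],[2,2,-115,0,0,0],[2,2,-130,0,0,0],[2,2,-144,0,0,0],[2,2,-144,0,0,0]]]' 0.7; python3 - <<'E'
from h import *
s=r.sense();print(s['eef_pos'],s['contact_force'])
S=r.capture('scene')
cv2.imwrite('pics/l3.png',cv2.resize(S['color'][120:330,210:430],None,fx=2.7,fy=2.7))
E
```

```text
time_s: 8.88
eef_pos: [0.5894, -0.0636, 0.118]
orientation: [-3.141, 0.0, 0.002]
contact_force: [0.3, -0.0, -0.1]
finger_gap: 0.061
finger_force: 0.0
[ 0.58943266 -0.06359741  0.11795466] [ 0.32500156 -0.02780616 -0.14605965]
```

View pics/l3.png

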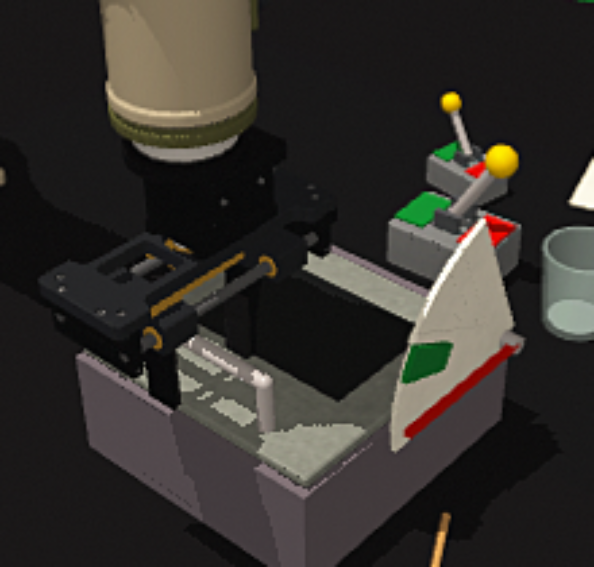

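The fingers, at (165,375) and (250,310), straddle the bar at about its middle. I close on it.

```bash
python3 -m inch '[[[0,0,0,0,0,0],[0,0,0,0,0,0],[0,0,0,0,0,0],[0,0,0,0,0,0],[0,0,0,0,0,0],[0,0,0,0,0,0]]]' 0
```

```text
time_s: 9.68
eef_pos: [0.5898, -0.0604, 0.1185]
orientation: [-3.138, -0.004, -0.0]
contact_force: [-0.4, 8.4, -1.1]
finger_gap: 0.0114
finger_force: 30.0
```

Gripped (11.4 mm gap, 30 N). The bar sits about 4 mm further to +y, so I correct for that and lift along the arc to about 0.3 rad.

```bash
python3 -m inch '[[[0,4,0,0,0,0],[0,5,9,-0.05,0,0],[0,7,18,-0.1,0,0],[0,9.5,27,-0.15,0,0],[0,12.5,36,-0.2,0,0],[0,16,45,-0.25,0,0],[0,19.5,53.5,-0.3,0,0],[0,19.5,53.5,-0.3,0,0]]]'; cat > m.py <<'E'
from h import *
np.set_printoptions(precision=3,suppress=True)
S=r.capture('scene');s=r.sense()
print(s['eef_pos'],s['contact_force'],s['finger_gap'])
# angle from grip position: bar centre relative to hinge
Rt=cv2.Rodrigues(np.array(s['orientation']))[0]; b=s['eef_pos']-Rt[:,2]*r.grasp_offset
v=b-np.array([.59,.126,.095]); print('bar',b,'radius',np.hypot(v[1],v[2]),'lid by kin',np.arctan2(v[2],-v[1])-np.arctan2(.043,.185))
hsv=cv2.cvtColor(S['color'],cv2.COLOR_BGR2HSV)
g=cv2.inRange(hsv,(45,100,40),(85,255,255)); red=cv2.inRange(hsv,(0,150,60),(8,255,255))
for nm,m,pxs in(('green',g,(.117,.12,.123)),('red',red,(.124,.127,.13))):
    k=np.zeros_like(m);k[215:295,350:405]=m[215:295,350:405]
    if nm=='red':
        _,lab,st,_=cv2.connectedComponentsWithStats(k); i=1+st[1:,4].argmax(); k=(lab==i)*255
    ys,xs=np.nonzero(k)
    for px in pxs:
        A=[]
        for p in zip(xs,ys):
            o,d=ray(S,p); X=o+d*(.588+px-o[0])/d[0]; w=X-np.array([0,.126,.095]); A.append((np.hypot(w[1],w[2]),np.arctan2(w[2],-w[1])))
        A=np.array(A);q=A[A[:,0]>.085]
        print(nm,px,'n',len(q),'rmax',A[:,0].max(),'angle mean',q[:,1].mean(),np.percentile(q[:,1],[2,98]))
E
python3 m.py; python3 - <<'E'
from h import *
S=r.capture('scene')
cv2.imwrite('pics/l4.png',cv2.resize(S['color'][180:310,320:430],None,fx=4,fy=4,interpolation=cv2.INTER_CUBIC))
E
```

```text
time_s: 10.68
eef_pos: [0.5895, -0.0451, 0.1724]
orientation: [2.838, -0.001, -0.001]
contact_force: [-0.4, -3.9, -3.0]
finger_gap: 0.0108
finger_force: 30.0
[ 0.589 -0.045  0.172] [-0.107 -4.491 -2.673] 0.010793820304480346
bar [ 0.59 -0.04  0.19] radius 0.19094135629402306 lid by kin 0.2913288679730879
green 0.117 n 162 rmax 0.12906249935688793 angle mean 0.40285432355617007 [0.29  0.514]
green 0.12 n 178 rmax 0.13438678357848596 angle mean 0.4230352573948643 [0.316 0.527]
green 0.123 n 187 rmax 0.13988081843026567 angle mean 0.44144637869267617 [0.34  0.539]
red 0.124 n 55 rmax 0.1265721029050339 angle mean 0.29131994413785606 [0.244 0.335]
red 0.127 n 62 rmax 0.13177880789138677 angle mean 0.3195081806332281 [0.276 0.367]
red 0.13 n 69 rmax 0.13703969924890436 angle mean 0.34464237938765696 [0.303 0.396]
```

View pics/l4.png

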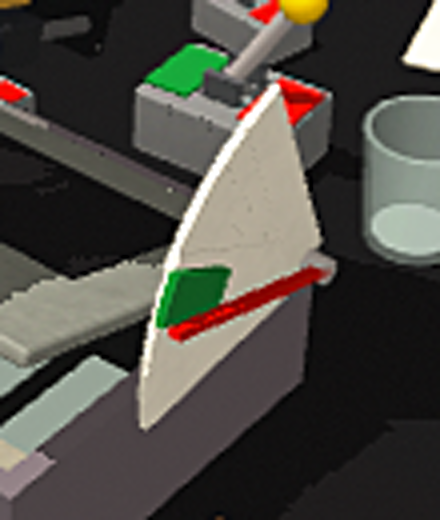

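Crop: the pointer (250,300) is just under the band (195,295). Kinematics and image agree on a lid angle of about 0.29, and the band's middle is at about 0.41. I lift another 0.12 rad.

```bash
python3 -m inch '[[[0,2,5,-0.03,0,0],[0,4,10,-0.06,0,0],[0,6.5,15,-0.09,0,0],[0,9,20,-0.12,0,0],[0,9,20,-0.12,0,0],[0,9,20,-0.12,0,0],[0,9,20,-0.12,0,0]]]'; python3 m.py; python3 - <<'E'
from h import *
S=r.capture('scene')
cv2.imwrite('pics/l5.png',cv2.resize(S['color'][140:340,190:430],None,fx=3,fy=3,interpolation=cv2.INTER_CUBIC))
T=r.capture('top')
for n,c in(('scene',S),('top',T)):
  for t in('jar_left','jar_right','slide_box'):
    for d in r.pinpoint(n,t)[:1]: print(n,t,at_z(c,d['pixel'],0))
E
```

```text
time_s: 11.65
eef_pos: [0.5894, -0.0348, 0.1919]
orientation: [2.721, 0.0, -0.001]
contact_force: [-3.6, -2.6, -3.7]
finger_gap: 0.011
finger_force: 30.0
[ 0.589 -0.035  0.192] [-4.462 -2.99  -3.634] 0.011247492457509617
bar [ 0.589 -0.027  0.209] radius 0.19094161821739425 lid by kin 0.41117642424199374
green 0.117 n 123 rmax 0.12906249935688793 angle mean 0.4127143849522147 [0.281 0.514]
green 0.12 n 132 rmax 0.13438678357848596 angle mean 0.4324320359401078 [0.307 0.527]
green 0.123 n 137 rmax 0.13988081843026567 angle mean 0.4501675875778374 [0.332 0.539]
red 0.124 n 50 rmax 0.12674439017610256 angle mean 0.4144655521881304 [0.373 0.453]
red 0.127 n 56 rmax 0.13220011486258282 angle mean 0.4344351134380677 [0.398 0.474]
red 0.13 n 63 rmax 0.13768653739249126 angle mean 0.45350949781378247 [0.417 0.494]
scene jar_left [0.6776767  0.29098994 0.        ]
scene jar_right [ 0.67254403 -0.30284119  0.        ]
scene slide_box [ 4.99457610e-01 -2.93602214e-01 -1.11022302e-16]
top jar_left [0.66747885 0.28846075 0.        ]
top jar_right [ 0.6642333  -0.31048594  0.        ]
top slide_box [ 0.5025703  -0.29115563  0.        ]
```

View pics/l5.png

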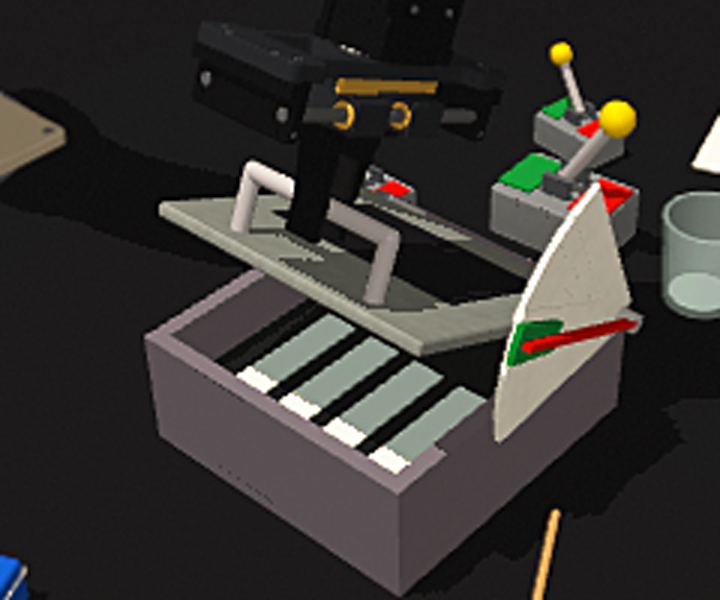

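The crop shows the pointer tip (535,345) inside the green band (510–560, 320–365) with the lid held and the isolator lever on red. The jars and box are where they started. I hold for half a second, check, and hand in.

```bash
python3 -m inch '[[[0,0,0,0,0,0],[0,0,0,0,0,0],[0,0,0,0,0,0],[0,0,0,0,0,0]]]'; python3 m.py | head -3; python3 -c "from workcell import r; print(r.sign_off())"
```

```text
time_s: 12.6
eef_pos: [0.5894, -0.0349, 0.1918]
orientation: [2.722, 0.0, -0.001]
contact_force: [-5.0, -1.0, -4.6]
finger_gap: 0.0109
finger_force: 30.0
[ 0.589 -0.035  0.192] [-5.291 -1.898 -4.568] 0.011057044638191085
bar [ 0.589 -0.027  0.209] radius 0.19094987977890332 lid by kin 0.4107340809269181
green 0.117 n 123 rmax 0.12906249935688793 angle mean 0.4127143849522147 [0.281 0.514]
the job is handed in; nothing more can be done
None
```

I threw the isolator fully to red first, then lifted the lid and handed in with the gripper holding it at about 0.41 rad, the middle of the green band, with the jars and slide box left where they stood.

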